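# Find the vial carrier with the worn foot and load the rocker

### The arm

A 7-joint arm with a two-finger parallel gripper is mounted at the origin on the work surface. World frame = base frame: x ahead of the robot, y to its left, z up, the work surface at z = 0. Lengths are in m, angles in rad, forces in N, time in s.
With the tool pointing down it reaches from about 0.425 to 0.875 m from the base axis. Payload 9.9 kg.
Tool frame: the origin (TCP) lies between the finger pads; the fingertips stand 8 mm ahead of it and the grasp point (between the pads) lies 11 mm behind it; x points along the fingers, y is the direction in which the jaws open and shut, and the axes are right-handed (so a half turn about x gives the same grasp; the last joint's range is limited). The gripper opens to 85 mm and grips with 20 to 120 N. Pads are 22 mm wide; open, the fingers measure 114 mm over their backs; the gripper's body (76 mm by 85 mm) begins 54 mm behind the grasp point. The pads swing forward as they close: fully open they stand 13 mm farther back than shut.
Start: joints at [1.225, 0.576, 0.025, 1.437, -0.015, 1.129, -0.057], TCP at [0.175, -0.652, 0.239] pointing down, gripper open.
Joint ranges: [-2.76, 2.76], [-0.34, 2.15], [-1.52, 1.57], [0.19, 2.46], [-1.09, 4.23], [0.17, 1.99], [-2.82, 2.82]. Speed limits (rad/s): [2.22, 2.22, 3.01, 3.01, 3.14, 3.14, 3.14].

### API

Orientations are given as a rotation vector (axis times angle).
In Python, from station import r gives the robot as it stands. Calls block until the motion is done:
- r.move_pose(position, orientation): joint-space move of the TCP to a pose.
- r.movel(position, orientation=None, speed=0.15, stop_force=None): straight line of the TCP; orientation=None keeps the orientation; speed is the mean speed in m/s. With stop_force (N) it stops when the force on the tool has changed by that much, and returns True; else False.
- r.move_j(angles): joint-space move.
- r.grip(opening): finger opening in m; the grip force is fixed at half the most; returns when the fingers have stopped.
- r.sleep(seconds).
- r.solve_ik(position, orientation): joint angles nearest the present ones, or None.
- r.read_camera(name): name is "scene" or "top"; returns the picture (384x512x3 uint8, red, green, blue); there is no depth.
- r.calibration(name): a dict with "intrinsics" (3x3 intrinsics, pixels), "dist" ([k1, k2, p1, p2, k3] as OpenCV has them; the pictures are not rectified), "origin" and "orientation" of the camera in the world. Camera axes: x right, y up, looking along -z (the intrinsics and any distortion apply to the point x, -y, -z); pixel columns grow to the right and rows downward; lengths in m; the calibration is good to about 2 mm. A picture is of the moment at which its call begins. calibration takes no time and is no camera call.
A pose or a line that the arm cannot do raises r.PlanningError and nothing moves.
- r.hand_in(): hands the job in, once; it reports no verdict.
Trained networks look in the newest picture that a camera, given by its name, has taken for a name from the list of things; names that differ only in an ending like _2 or _b are one class to them, and where a whole thing is asked for, a point or a joint stands for the part that bears it (a point fixed in the world has none). Each returns a list of dicts, best first, with "score" (0 to 1); they miss things now and then, are a little off and sometimes report something else, mostly with a low value. They report only what shows in the picture. A call takes as long as a camera call.
- r.find_in(thing, camera): "centre" ([column, row] in pixels, amid what is visible of it).
Readings, each from a call of its own:
- r.get_time_s(): time.
- r.get_joint_positions(): joint angles.
- r.get_joint_velocities(): joint speeds.
- r.get_joint_torque(): joint torques, N m.
- r.get_tcp_pos(): TCP position.
- r.get_orientation(): TCP orientation.
- r.get_wrist_force(): force on the tool from outside, world axes, zero at the start.
- r.get_torque(): the same for the moment, N m.
- r.get_width(): finger opening in m.
Only numpy, scipy, OpenCV 4.12 (cv2) and the standard library are available. Lean on these libraries where they do the work, as an engineer would, in place of code of your own. Each camera call takes 0.05 s, during which the arm holds its last target.

### The job

One of the three vial carriers has an anti-slip foot worn slick: before you pick up each carrier, drag it a good few centimetres along the bench to a fresh spot and feel how hard it drags for its weight, and lift it from there. Stand the two that grip side by side on the middle of the rocker's tilted platform, and stand the slick one upright in the orange service tray. Set them down gently without tipping or dropping any, and leave the bottle and the beaker where they are.

Things in the scene. Friction and masses are not known exactly. Their poses are not given: they have to be found in the camera images.
- carrier_1_mid (a point): round weighted vial carrier 1, point half-way up its axis, 36 mm over the sole, z up the axis. 108 mm diameter, 72 mm high; teal disc base whose top is 32 mm over the sole; on it a black bar handle 60 mm long along x, 14 mm thick along y, from 32 to 72 mm over the sole. Capped vials, 16 mm thick and 54 mm over the sole, stand on a 41.5 mm radius at 0, 45, 135, 180, 225, 315 degrees from x, so both sides (y) are free.
- carrier_2_mid (a point): round weighted vial carrier 2, point half-way up its axis, 36 mm over the sole, z up the axis. 108 mm diameter, 72 mm high; teal disc base whose top is 32 mm over the sole; on it a black bar handle 60 mm long along x, 14 mm thick along y, from 32 to 72 mm over the sole. Capped vials, 16 mm thick and 54 mm over the sole, stand on a 41.5 mm radius at 0, 45, 135, 180, 225, 315 degrees from x, so both sides (y) are free.
- carrier_3_mid (a point): round weighted vial carrier 3, point half-way up its axis, 36 mm over the sole, z up the axis. 108 mm diameter, 72 mm high; teal disc base whose top is 32 mm over the sole; on it a black bar handle 60 mm long along x, 14 mm thick along y, from 32 to 72 mm over the sole. Capped vials, 16 mm thick and 54 mm over the sole, stand on a 41.5 mm radius at 0, 45, 135, 180, 225, 315 degrees from x, so both sides (y) are free.
- carrier_1: the same carrier 1 (0.5 to 0.95 kg); origin at its sole, x along the handle. Round anti-slip foot, 84 mm across, captive with 1 to 2 mm of play. All three look alike: two feet grip (friction 0.5 to 0.7 on bench, tray and platform), one is worn slick (under 0.1). Which one varies and can be felt, not seen; a slick foot slides off the tilted platform.
- carrier_2: the same carrier 2 (0.5 to 0.95 kg); origin at its sole, x along the handle. Round anti-slip foot, 84 mm across, captive with 1 to 2 mm of play. All three look alike: two feet grip (friction 0.5 to 0.7 on bench, tray and platform), one is worn slick (under 0.1). Which one varies and can be felt, not seen; a slick foot slides off the tilted platform.
- carrier_3: the same carrier 3 (0.5 to 0.95 kg); origin at its sole, x along the handle. Round anti-slip foot, 84 mm across, captive with 1 to 2 mm of play. All three look alike: two feet grip (friction 0.5 to 0.7 on bench, tray and platform), one is worn slick (under 0.1). Which one varies and can be felt, not seen; a slick foot slides off the tilted platform.
- platform_top (a point): centre of the top face of the rocker's plain steel platform, 116 mm above the bench; x along its long side and hinge axis, y across, z normal to it. 300 mm (x) by 200 mm (y), 6 mm thick, no rim, parked at a tilt about x, locked there by its gear. The grey rocker body beneath is 250 x 160 mm, 70 mm high. Room for two carriers side by side along x, 70 mm either side of this point.
- platform (a joint): tilt of the rocker's platform in rad, about its own long (x) axis: positive lifts its +y edge. Parked at about 0.17 to 0.24.
- tray_floor (a point): centre of the inner floor of the open orange service tray, 5 mm above the bench. Tray 190 by 190 mm outside, 40 mm high, walls 5 mm thick, fixed to the bench; axes along its sides, z up.
- reagent_bottle_mid (a point): bystander: closed amber glass bottle, 68 mm diameter, 150 mm high, point half-way up its axis
- beaker_mid (a point): bystander: glass beaker, 76 mm diameter at the rim, narrower at the foot, 95 mm high, point half-way up its axis

How it is judged:
By the outcome, as a careful person would: the job done as asked, in the order asked, and still so for the second after the job is handed in, with the robot touching nothing.
It also fails if it takes over 72 s, if anything falls off the work surface, if the arm or the gripper's body presses on something with over 40 N, if the wrist force passes 120 N, or if a joint passes its speed limit or range.

## Working session

There is one attempt and no reset: what is moved stays moved. The work goes in short steps, each a Python script; the robot and the scene stay as the last script left them, time stands still between calls to the robot, and variables do not carry over. Pictures are saved under pics/ and viewed, and the job is handed in when it is done.

```bash
mkdir -p pics; ls
python3 - <<'E'
from station import r
import cv2,numpy as np
for c in ["scene","top"]:
    im=r.read_camera(c); cv2.imwrite(f"pics/{c}0.png",im[:,:,::-1])
    print(c,r.calibration(c))
    for t in ["carrier_1_mid","platform_top","platform","tray_floor","reagent_bottle_mid","beaker_mid"]:
        try: print(t,[(np.round(d["centre"],1).tolist(),round(d["score"],2)) for d in r.find_in(t,c)])
        except Exception as e: print(t,e)
print(r.get_time_s(),r.get_orientation(),r.get_tcp_pos(),r.get_wrist_force(),r.get_width())
E
```

```text
pics
scene {'intrinsics': array([[394.51397031,   0.        , 260.44651053],
       [  0.        , 394.51397031, 190.26435747],
       [  0.        ,   0.        ,   1.        ]]), 'dist': array([-0.02686083,  0.        ,  0.        ,  0.        ,  0.        ]), 'origin': array([ 1.26790214, -0.11155508,  0.65498554]), 'orientation': array([0.76131679, 0.62201512, 1.32171279])}
carrier_1_mid [([214.2, 184.9], 0.69), ([292.8, 184.3], 0.24)]
platform_top [([384.2, 172.9], 0.57)]
platform [([384.2, 170.8], 0.56), ([116.5, 220.7], 0.31), ([289.5, 183.9], 0.23)]
tray_floor [([115.4, 221.1], 0.96)]
reagent_bottle_mid [([221.8, 254.6], 0.96)]
beaker_mid [([259.5, 207.7], 0.86)]
top {'intrinsics': array([[374.25945841,   0.        , 259.62579199],
       [  0.        , 374.25945841, 193.86392723],
       [  0.        ,   0.        ,   1.        ]]), 'dist': array([-0.04169176,  0.        ,  0.        ,  0.        ,  0.        ]), 'origin': array([0.48444101, 0.00674035, 0.97139536]), 'orientation': array([ 0.06400306, -0.10923749, -1.57892121])}
carrier_1_mid [([286.7, 249.0], 0.94)]
platform_top [([112.5, 219.6], 0.91)]
platform [([110.8, 223.4], 0.61)]
tray_floor [([378.6, 217.0], 0.83)]
reagent_bottle_mid [([248.0, 193.5], 0.63), ([285.8, 145.3], 0.62)]
beaker_mid [([113.3, 223.2], 0.62)]
0.7 [ 2.08176157  0.27401486 -2.08171165] [ 0.17470443 -0.65200984  0.23931787] [-0.6260984   0.29013923  0.25069121] 0.08553214711724165
```

View pics/scene0.png

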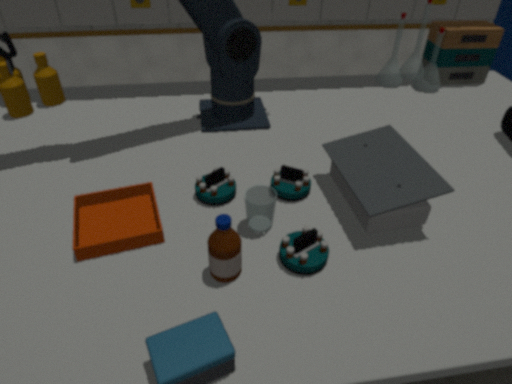

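View pics/top0.png

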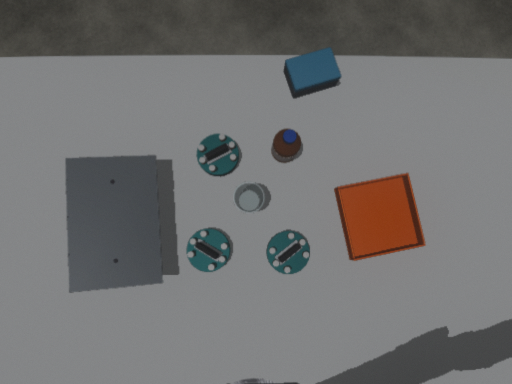

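The top view shows carriers at about (217,155), (208,250) and (289,252), the bottle at (287,143), the beaker at (250,198), the platform at (113,222) and the tray at (379,217). A blue box is at (312,75). Next I'll zoom in and measure.

```bash
cat > h.py <<'E'
import numpy as np,cv2
from scipy.spatial.transform import Rotation as R
from scipy.optimize import least_squares
from station import r
CAL={c:r.calibration(c) for c in("scene","top")}
F=np.diag([1,-1,-1.])
def proj(c,P):
    k=CAL[c]; Rw=F@R.from_rotvec(k["orientation"]).as_matrix().T
    P=np.atleast_2d(P).astype(float)
    return cv2.projectPoints(P,cv2.Rodrigues(Rw)[0],-Rw@k["origin"],k["intrinsics"],k["dist"])[0].reshape(-1,2)
def back(c,uv,z):
    k=CAL[c]; uv=np.atleast_2d(uv).astype(float)
    n=cv2.undistortPoints(uv.reshape(-1,1,2),k["intrinsics"],k["dist"]).reshape(-1,2)
    d=np.c_[n,np.ones(len(n))]@F@R.from_rotvec(k["orientation"]).as_matrix().T
    return k["origin"]+d*((z-k["origin"][2])/d[:,2])[:,None]
def crop(im,c,s,f):
    x,y=c; return cv2.resize(im[max(0,y-s):y+s,max(0,x-s):x+s],None,fx=f,fy=f,interpolation=cv2.INTER_CUBIC)
E
python3 - <<'E'
from h import *
t=cv2.imread("pics/top0.png"); s=cv2.imread("pics/scene0.png")
cv2.imwrite("pics/z1.png",cv2.resize(t[120:300,50:250],None,fx=3.3,fy=3.3,interpolation=cv2.INTER_CUBIC)[:600])
cv2.imwrite("pics/z2.png",cv2.resize(s[115:275,180:460],None,fx=2.8,fy=2.8,interpolation=cv2.INTER_CUBIC))
hsv=cv2.cvtColor(t,cv2.COLOR_BGR2HSV)
for c in [(217,155),(208,250),(289,252)]:
    m=np.zeros(t.shape[:2],np.uint8); cv2.circle(m,c,26,255,-1)
    teal=cv2.inRange(hsv,(80,110,40),(100,255,255))&m
    p=cv2.findNonZero(teal); (cc,rr)=cv2.minEnclosingCircle(p)
    m2=np.zeros_like(m);cv2.circle(m2,c,16,255,-1)
    dk=(t.max(2)<42).astype(np.uint8)*255&m2
    n,l,st,ce=cv2.connectedComponentsWithStats(dk); 
    print(c,"teal",cc,rr,back("top",[cc],0.028)[0].round(4))
    i=1+np.argmax(st[1:,4]); q=np.argwhere(l==i)[:,::-1]
    W=back("top",q,0.07)[:,:2]; e,v=np.linalg.eigh(np.cov(W.T))
    print(len(q),W.mean(0).round(4),"yaw",np.degrees(np.arctan2(v[1,1],v[0,1])),np.sqrt(e*12))
print(back("top",[[287,143]],.13),back("top",[[250,198]],.09))
E
```

```text
(217, 155) teal (217.638916015625, 154.3812255859375) 20.095102310180664 [0.6913 0.0854 0.028 ]
162 [0.6891 0.084 ] yaw 118.10565221277803 [0.01778764 0.05540734]
(208, 250) teal (208.12820434570312, 249.8541717529297) 21.210636138916016 [0.4495 0.1089 0.028 ]
130 [0.4514 0.1066] yaw 59.040856159984386 [0.01280874 0.05592709]
(289, 252) teal (287.79150390625, 252.06088256835938) 20.880250930786133 [ 0.4416 -0.0898  0.028 ]
124 [ 0.443  -0.0886] yaw 127.01243129246015 [0.01253406 0.05624569]
[[ 0.69479608 -0.08249846  0.13      ]] [[0.57216591 0.00368924 0.09      ]]
```

View pics/z1.png

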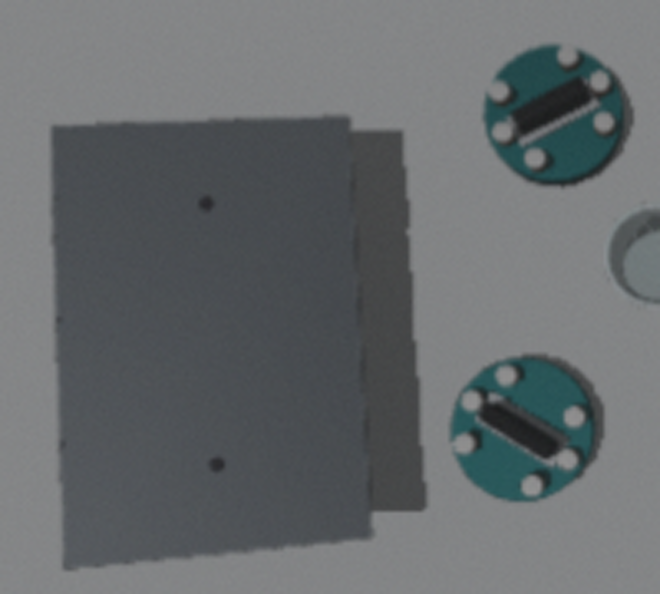

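View pics/z2.png

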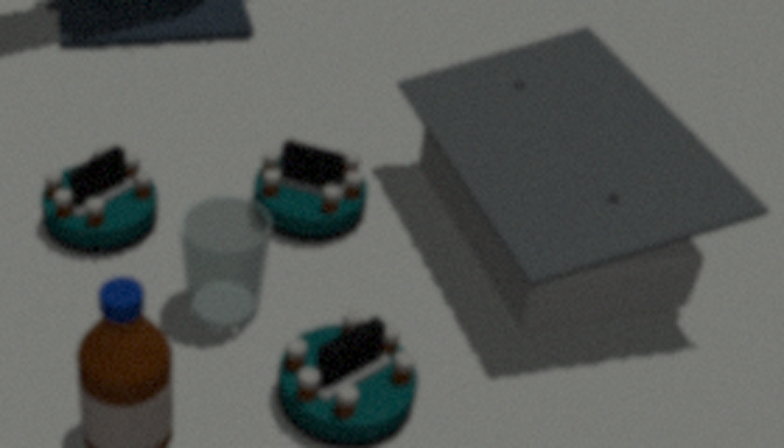

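```bash
cat >> h.py <<'E'
def plat(p):
    x,y,yaw,tilt=p
    return np.array([x,y,.116]),R.from_euler("z",yaw)*R.from_euler("x",tilt)
E
python3 - <<'E'
from h import *
T=np.array([[65.8,158.2],[156.1,155.2],[162.7,283.0],[69.4,292.7]])
S=np.array([[453.9,190.4],[370,215.7],[322.1,145],[390,125]])
# A +x+y, B +x-y, C -x-y, D -x+y (world); plat x ~ +world x or -x
L=np.array([[.15,.1,0],[.15,-.1,0],[-.15,-.1,0],[-.15,.1,0]])
def f(p):
    o,q=plat(p); W=o+q.apply(L)
    return np.r_[(proj("top",W)-T).ravel(),(proj("scene",W)-S).ravel()]
for t0 in (.2,-.2):
    s=least_squares(f,[.53,.35,0,t0]); print(s.x,np.degrees(s.x[2]),np.sqrt(np.mean(s.fun**2)),s.fun.round(1))
o,q=plat(s.x); print((o+q.apply(L)).round(3))
t=cv2.imread("pics/top0.png"); 
for n,img in(("top","pics/top0.png"),("scene","pics/scene0.png")):
    hsv=cv2.cvtColor(cv2.imread(img),cv2.COLOR_BGR2HSV)
    m=cv2.inRange(hsv,(4,150,60),(20,255,255))
    if n=="top":
        c=max(cv2.findContours(m,0,2)[0],key=cv2.contourArea); b=cv2.minAreaRect(c);print(b)
        W=back("top",cv2.boxPoints(b),.04);print(W.round(3),W.mean(0),np.linalg.norm(np.diff(W,axis=0),axis=1)); d=W[1]-W[0];print(np.degrees(np.arctan2(d[1],d[0])))
# carrier check in scene: project mid
s=cv2.imread("pics/scene0.png")
for x,y,yaw in((.690,.085,118.1),(.4505,.108,59.0),(.4425,-.089,127)):
    a=np.radians(yaw);d=np.array([np.cos(a),np.sin(a),0])*.03
    for img,n in((t,"top"),(s,"scene")):
        P=proj(n,[[x,y,.072]+d,[x,y,.072]-d]); cv2.line(img,*[tuple(int(round(v*16)) for v in p) for p in P],(0,0,255),1,shift=4)
        th=np.linspace(0,2*np.pi,40); P=proj(n,np.c_[x+.054*np.cos(th),y+.054*np.sin(th),0*th+.032])
        cv2.polylines(img,[np.int32(P*16)],True,(0,255,255),1,shift=4)
cv2.imwrite("pics/o1.png",np.hstack([cv2.resize(t[120:290,170:320],None,fx=2.5,fy=2.5),cv2.resize(s[155:285,180:340],None,fx=2.5,fy=2.5,).copy() if 0 else cv2.resize(s[120:290,180:340],None,fx=2.5,fy=2.5)]))
E
```

```text
[0.52188448 0.31477799 0.0721538  0.20045594] 4.134108400008455 1.1060500074152988 [-1.3 -1.2 -1.  -1.3 -0.4 -0.7 -0.8 -0.9 -0.3 -1.1 -1.7 -0.9 -1.3 -1.8
 -0.9 -1. ]
[0.52188448 0.31477799 0.0721538  0.20045593] 4.134108476847648 1.1060500074153743 [-1.3 -1.2 -1.  -1.3 -0.4 -0.7 -0.8 -0.9 -0.3 -1.1 -1.7 -0.9 -1.3 -1.8
 -0.9 -1. ]
[[0.664 0.423 0.136]
 [0.679 0.228 0.096]
 [0.379 0.206 0.096]
 [0.365 0.402 0.136]]
((379.3999938964844, 216.29998779296875), (75.1664047241211, 75.70872497558594), 77.47119140625)
[[ 0.601 -0.21   0.04 ]
 [ 0.642 -0.403  0.04 ]
 [ 0.455 -0.435  0.04 ]
 [ 0.417 -0.245  0.04 ]] [ 0.52882266 -0.32309589  0.04      ] [0.19770421 0.19016389 0.19403682]
-78.01444894318058
```

View pics/o1.png

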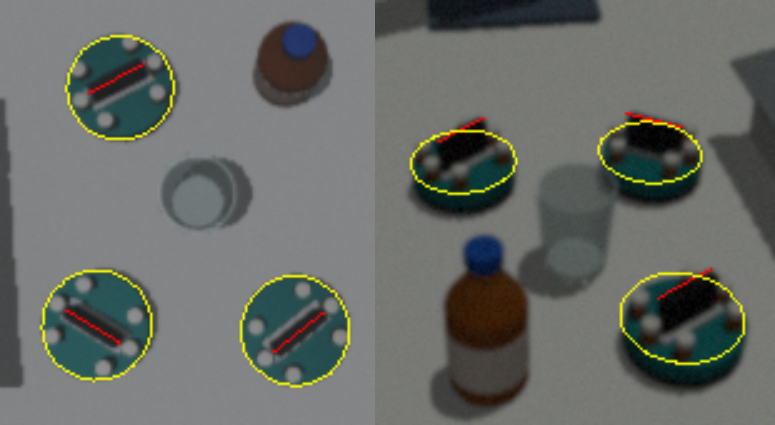

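The fits agree: platform at (0.522, 0.315) with tilt 0.20, tray at (0.529, -0.323), and the overlays lie on the carriers. Next I'll plan headings with IK.

```bash
cat >> h.py <<'E'
PLAT=[.522,.315,.072,.200]; TRAY=(.529,-.323)
CAR={"A":(.690,.085,118.1),"B":(.4505,.108,59.0),"C":(.4425,-.089,127.0)}
DRAG={"A":(.025,.060),"B":(.060,.017),"C":(.022,-.058)}
def ori(h,base=R.identity()):   # h: jaw heading, rad
    y=np.array([np.cos(h),np.sin(h),0]);x=np.array([0,0,-1.]);z=np.cross(x,y)
    return (base*R.from_matrix(np.c_[x,y,z])).as_rotvec()
GZ=.046  # tcp height over sole
E
python3 - <<'E'
from h import *
o,q=plat(PLAT)
def ik(p,ro):
    j=r.solve_ik(p,ro); return None if j is None else np.round(j,2).tolist()
for c,(x,y,w) in CAR.items():
    for h in (w-90,w+90):
        h=np.radians((h+180)%360-180)
        print(c,round(np.degrees(h)),ik([x,y,GZ],ori(h)),ik([x,y,.15],ori(h)),ik([x+DRAG[c][0],y+DRAG[c][1],.2],ori(h)))
tq=R.from_euler("x",.2); 
for s in(-.07,.07):
  for h in range(-180,180,30):
    P=o+q.apply([s,0,GZ]);P2=o+q.apply([s,0,GZ+.08])
    a=ik(P,ori(np.radians(h),q));b=ik(P2,ori(np.radians(h),q)); print("plat",s,h,a,b is not None)
for h in range(-180,180,30): print("tray",h,ik([*TRAY,GZ+.005],ori(np.radians(h))))
print(r.get_time_s())
E
```

```text
A 28 [0.09, 0.83, -0.5, 1.56, 0.48, 0.87, -0.1] [0.12, 0.73, -0.58, 1.47, 0.43, 1.07, -0.05] [0.06, 0.75, -0.64, 1.3, 0.44, 1.23, -0.11]
A -152 [-0.34, 0.82, 0.27, 1.58, -0.28, 0.79, -2.6] [-0.29, 0.69, 0.18, 1.49, -0.14, 0.97, -2.72] [-0.77, 1.06, 1.35, 1.34, -1.02, 1.5, -2.16]
B -31 [-0.03, 0.59, -0.45, 2.18, 0.55, 0.48, -1.45] [0.21, 0.46, -0.77, 2.08, 0.46, 0.78, -1.38] [0.15, 0.46, -0.69, 1.87, 0.36, 0.94, -1.25]
B 149 [0.35, 0.78, -1.08, 2.17, 1.0, 0.83, 1.21] [0.49, 0.67, -1.29, 2.07, 0.78, 1.02, 1.39] [0.46, 0.68, -1.29, 1.86, 0.71, 1.17, 1.51]
C 37 [0.35, 0.57, -0.37, 2.21, 0.49, 0.43, 0.23] [0.52, 0.41, -0.58, 2.11, 0.34, 0.71, 0.36] [0.64, 0.38, -0.58, 1.96, 0.27, 0.87, 0.56]
C -143 [-0.04, 0.57, 0.19, 2.23, -0.3, 0.37, -2.09] [0.0, 0.37, 0.13, 2.12, -0.08, 0.65, -2.32] [0.09, 0.35, 0.16, 1.98, -0.07, 0.82, -2.2]
plat -0.07 -180 [0.22, 0.74, -1.29, 1.95, 0.75, 0.92, 1.83] True
plat -0.07 -150 [-1.01, 0.53, 0.69, 1.99, -0.75, 0.81, -2.4] True
plat -0.07 -120 [-0.2, 0.47, -0.51, 1.96, 0.09, 0.65, -2.74] True
plat -0.07 -90 [-0.13, 0.49, -0.62, 1.96, 0.19, 0.67, -2.32] True
p
[... 1204 characters left out ...]
True
plat 0.07 150 [0.2, 0.92, -1.3, 1.6, 0.82, 1.15, 1.49] True
tray -180 [0.21, 0.75, 0.43, 1.79, -0.46, 0.7, -2.24]
tray -150 [0.29, 0.73, 0.3, 1.79, -0.32, 0.67, -1.85]
tray -120 [0.37, 0.71, 0.16, 1.79, -0.17, 0.66, -1.46]
tray -90 [0.44, 0.71, 0.05, 1.79, -0.05, 0.65, -1.05]
tray -60 [0.51, 0.7, -0.06, 1.78, 0.06, 0.66, -0.63]
tray -30 [0.58, 0.71, -0.17, 1.78, 0.18, 0.67, -0.21]
tray 0 [0.64, 0.71, -0.28, 1.78, 0.28, 0.69, 0.21]
tray 30 [0.71, 0.72, -0.38, 1.77, 0.39, 0.72, 0.64]
tray 60 [0.79, 0.75, -0.52, 1.77, 0.51, 0.76, 1.05]
tray 90 [0.85, 0.77, -0.63, 1.77, 0.6, 0.8, 1.5]
tray 120 [1.14, 1.05, -1.3, 1.76, 1.09, 1.24, 1.63]
tray 150 [0.14, 0.79, 0.57, 1.8, -0.6, 0.74, -2.63]
0.7
```

```bash
cat >> h.py <<'E'
def fw(n=4): return np.mean([r.get_wrist_force() for _ in range(n)],0)
def pick_drag(c,h,lift=True):
    x,y,w=CAR[c]; h=np.radians(h); ro=ori(h)
    r.move_pose([x,y,.16],ro); print("above",r.get_time_s(),r.get_tcp_pos().round(3))
    r.movel([x,y,GZ],ro,speed=.12); f0=fw(); print("tare",f0.round(2))
    r.grip(.0); print("grip",r.get_width(),(fw()-f0).round(2),r.get_time_s())
    d=np.array([*DRAG[c],0]); u=d/np.linalg.norm(d); p=np.array([x,y,GZ])
    D=[]
    for k in range(1,5):
        r.movel(p+d*k/4,ro,speed=.06); f=fw()-f0; D.append(f)
        print("drag",k,f.round(2),"along",round(-f@u,2),r.get_tcp_pos().round(4))
    print(r.get_time_s())
    r.movel(p+d+[0,0,.03],ro,speed=.06); r.sleep(.1); f=fw(); W=-(f-f0)[2]; print("lifted W",W,(f-f0).round(2),r.get_torque(),r.get_width())
    for g in D: print("mu~",round(-g@u/(W+g[2]),3))
    print(r.get_time_s())
E
python3 - <<'E'
from h import *
pick_drag("C",37)
E
```

```text
above 2.9417 [ 0.443 -0.09   0.16 ]
tare [-0.4  -1.11 -0.29]
grip 0.013428954512872652 [-0.28  0.17  6.04] 4.7
drag 1 [0.87 0.5  5.71] along 0.16 [ 0.4488 -0.1048  0.0462]
drag 2 [ 0.63 -0.49  5.38] along -0.68 [ 0.4543 -0.1194  0.0462]
drag 3 [ 1.15 -0.85  5.87] along -1.2 [ 0.4598 -0.1339  0.0462]
drag 4 [ 0.89 -0.23  5.88] along -0.53 [ 0.4652 -0.1485  0.0462]
6.3333
lifted W 5.453472700431992 [-0.03  1.44 -5.45] [ 0.03284018 -0.00329169  0.04394874] 0.0135336307162501
mu~ 0.014
mu~ -0.063
mu~ -0.106
mu~ -0.047
7.0833
```

The carrier drags with almost no force (|Fh| about 1 N at about 11 N normal), so it's probably slick. The force was read after each stop, though, so I'll repeat the drag and check the force while it moves.

Run:
```python
from h import *
p=np.array([.4645,-.147,GZ]); ro=ori(np.radians(37))
print(r.movel(p,ro,speed=.05),fw().round(2))
u=np.array([-.022,.058,0]);u/=np.linalg.norm(u)
print("stopped:",r.movel(p+u*.03,ro,speed=.05,stop_force=3.0),r.get_tcp_pos().round(4),fw().round(2))
r.movel(p+u*.03+[0,0,.15],ro,speed=.15)
print(r.get_time_s(),fw().round(2))
```

```text
False [-0.79 -1.23  4.61]
stopped: False [ 0.4544 -0.1186  0.0462] [-0.34  0.79  7.4 ]
9.7333 [-0.14  0.54 -6.68]
```

It slid 30 mm without a 3 N change at about 11 N normal, so this one is slick and goes in the tray.

Run:
```python
from h import *
ro=ori(np.radians(37)); x,y=TRAY
r.movel([x,y,.14],ro,speed=.2)
r.movel([x,y,GZ+.012],ro,speed=.12); r.sleep(.1)
print(r.movel([x,y,GZ-.002],ro,speed=.02,stop_force=2.5),r.get_tcp_pos().round(4),fw().round(2))
r.grip(.085); print(r.get_width(),fw().round(2))
r.movel([x,y,.16],ro,speed=.15); print(r.get_time_s())
cv2.imwrite("pics/s1.png",r.read_camera("scene")[:,:,::-1])
```

```text
True [ 0.5295 -0.3233  0.0513] [ 0.23 -0.94  5.46]
0.08493604131059207 [-0.9  0.   0. ]
13.9667
```

View pics/s1.png

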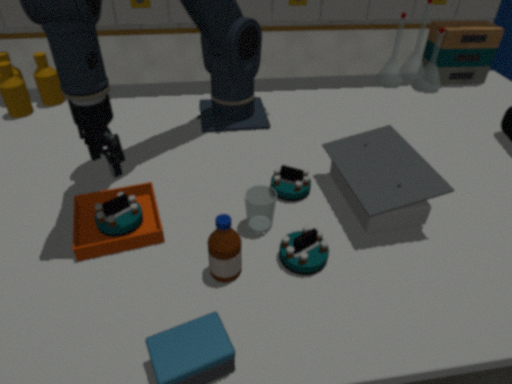

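The carrier stands upright in the tray at (118,214). Next is B.

Run:
```python
from h import *
r.movel([.52,-.25,.22],ori(np.radians(10)),speed=.2)
pick_drag("B",-31)
```

```text
above 16.025 [0.451 0.107 0.16 ]
tare [ 0.23 -0.32  0.1 ]
grip 0.013244505172418566 [-2.07  0.73  5.3 ] 17.775
drag 1 [-41.51  -5.66  62.38] along 41.49 [0.4544 0.1085 0.0466]
drag 2 [-8.99 -1.51 13.07] along 9.06 [0.4788 0.1158 0.046 ]
drag 3 [-14.96  -3.04  19.29] along 15.22 [0.4924 0.1194 0.046 ]
drag 4 [-8.94 -1.69 11.49] along 9.07 [0.5092 0.1245 0.046 ]
19.4083
lifted W 7.691473845419886 [ 0.42  0.33 -7.69] [ 0.01062347  0.04243071 -0.0086156 ] 0.013132791045763745
mu~ 0.592
mu~ 0.436
mu~ 0.564
mu~ 0.473
20.1583
```

B clearly grips (mu about 0.5). I'll place it on the platform, tilted to match, at x = -70 mm.

```bash
cat >> h.py <<'E'
def place(s,h):
    o,q=plat(PLAT); ro=ori(np.radians(h),q)
    P=lambda k:o+q.apply([s,0,GZ+k])
    r.move_pose(P(.10),ro); print(r.get_time_s())
    cv2.imwrite(f"pics/hold{s}.png",r.read_camera("scene")[:,:,::-1])
    r.movel(P(.015),ro,speed=.12); r.sleep(.15)
    print(fw().round(2)); st=r.movel(P(-.008),ro,speed=.02,stop_force=2.5)
    e=q.inv().apply(np.array(r.get_tcp_pos())-o); print(st,"local",e.round(4),fw().round(2),r.get_time_s())
E
python3 - <<'E'
from h import *
r.movel([.51,.13,.24],ori(np.radians(-31)),speed=.2)
place(-.07,-31)
cv2.imwrite("pics/s2.png",r.read_camera("scene")[:,:,::-1])
a=cv2.imread("pics/hold-0.07.png")[:300,250:490];b=cv2.imread("pics/s2.png")[:300,250:490]
cv2.imwrite("pics/s2c.png",cv2.resize(np.hstack([a,b]),None,fx=1.6,fy=1.6,interpolation=2))
E
```

```text
21.8083
[ 0.4  -0.02 -7.79]
True local [-0.0701 -0.0002  0.0456] [-0.35 -1.52  3.34] 23.6333
```

View pics/s2c.png

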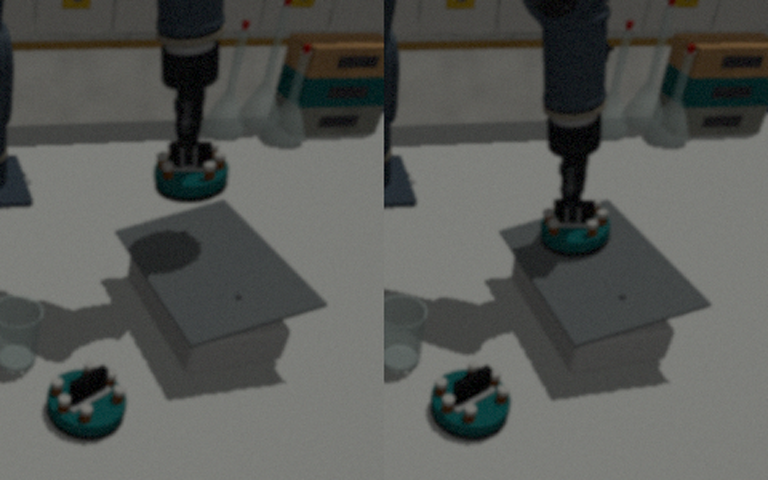

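Contact came at the expected height and the load is fully on the platform, so I'll release and check with both cameras.

Run:
```python
from h import *
o,q=plat(PLAT); ro=ori(np.radians(-31),q)
r.grip(.085); r.movel(o+q.apply([-.07,0,GZ+.11]),ro,speed=.15)
r.movel([.6,.2,.27],ori(np.radians(20)),speed=.2)
a=r.read_camera("scene");b=r.read_camera("top");print(r.get_time_s(),fw())
cv2.imwrite("pics/s3.png",np.hstack([a[:,140:],b[:,:400]])[:,:,::-1])
```

```text
26.3583 [-0.64797402  0.13276336  0.45462342]
```

View pics/s3.png

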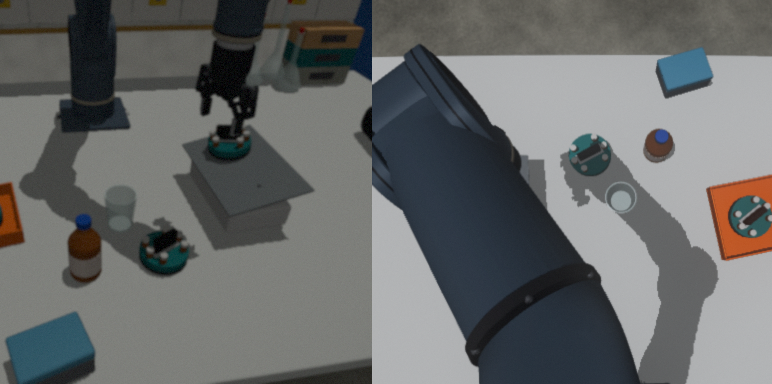

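B stands on the platform. A is next, dragged along the jaw axis with slightly less down-pressure to avoid the jam B had.

```bash
cat > a.py <<'E'
from h import *
x,y,w=CAR["A"]; ro=ori(np.radians(28)); p=np.array([x,y,GZ+.001])
r.move_pose([x,y,.16],ro)
r.movel([x,y,GZ],ro,speed=.12); f0=fw()
r.grip(0.); print("grip",r.get_width(),(fw()-f0).round(2))
r.movel(p-[0,0,.0005],ro,speed=.02); print((fw()-f0).round(2))
u=np.array([np.cos(np.radians(28)),np.sin(np.radians(28)),0]);p[2]-=.0005;D=[]
for k in range(1,7):
    s=r.movel(p+u*.0105*k,ro,speed=.05,stop_force=45); f=fw()-f0; D.append(f)
    print(k,s,f.round(2),"along",round(-f@u,2),r.get_tcp_pos().round(4))
e=np.array(r.get_tcp_pos())
r.movel(e+[0,0,.03],ro,speed=.06); r.sleep(.1); f=fw()-f0; W=-f[2]; print("W",f.round(2),r.get_torque().round(3),r.get_width())
print([round(-g@u/(W+g[2]),2) for g in D],r.get_time_s())
E
python3 a.py
```

```text
grip 0.013225012084448633 [3.28 1.2  2.48]
[3.4  2.59 0.35]
1 False [-9.65 -3.87 11.65] along 10.34 [0.697  0.0883 0.0467]
2 False [-7.43 -3.9  10.89] along 8.39 [0.7066 0.0929 0.0467]
3 False [-7.31 -3.44  9.57] along 8.07 [0.716  0.0977 0.0466]
4 False [-7.9  -4.01 10.6 ] along 8.86 [0.7254 0.1026 0.0467]
5 False [-6.82 -4.66  9.8 ] along 8.21 [0.7347 0.1075 0.0467]
6 False [-6.82 -4.08  9.58] along 7.94 [0.744  0.1124 0.0467]
W [-0.46  0.83 -7.61] [0.036 0.019 0.017] 0.013089233886358303
[np.float64(0.54), np.float64(0.45), np.float64(0.47), np.float64(0.49), np.float64(0.47), np.float64(0.46)] 32.025
```

A grips too (mu about 0.47, with a clean slide of about 60 mm). I'll place it at +70 mm.

Run:
```python
from h import *
r.movel([.73,.13,.25],ori(np.radians(28)),speed=.2)
place(.07,28)
a=r.read_camera("scene");b=cv2.imread("pics/hold0.07.png")
cv2.imwrite("pics/s4.png",cv2.resize(np.hstack([b[:300,270:480],a[:300,270:480,::-1]]),None,fx=1.8,fy=1.8,interpolation=2))
```

```text
33.9
[-0.04 -0.39 -7.78]
True local [ 0.0699 -0.0004  0.0462] [ 0.24 -1.1   4.23] 35.7083
```

View pics/s4.png

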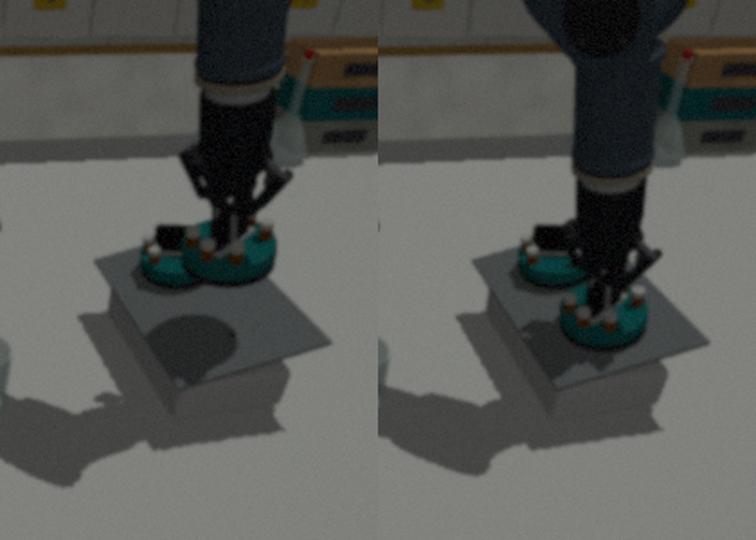

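Run:
```python
from h import *
o,q=plat(PLAT); ro=ori(np.radians(28),q)
r.grip(.085); r.movel(o+q.apply([.07,0,GZ+.12]),ro,speed=.15)
r.movel([.5,0,.33],ori(np.radians(28)),speed=.25)
r.move_pose([.175,-.652,.30],ori(np.radians(-90)) if r.solve_ik([.175,-.652,.30],ori(np.radians(-90))) is not None else ori(0))
a=r.read_camera("scene");b=r.read_camera("top");print(r.get_time_s())
cv2.imwrite("pics/e_s.png",cv2.resize(a[90:300,60:470,::-1],None,fx=1.9,fy=1.9,interpolation=2));cv2.imwrite("pics/e_t.png",cv2.resize(b[40:310,50:440,::-1],None,fx=2,fy=2,interpolation=2))
t=cv2.cvtColor(b,cv2.COLOR_RGB2HSV); m=cv2.inRange(t,(80,110,40),(100,255,255))
for c in cv2.findContours(cv2.morphologyEx(m,3,np.ones((9,9))),0,2)[0]:
    if cv2.contourArea(c)>400:
        cc,rr=cv2.minEnclosingCircle(c); print(np.round(cc,1),round(rr,1))
for s in(-.07,.07): print("expect",proj("top",o+q.apply([s,0,.03])))
print("tray expect",proj("top",[*TRAY,.035]))
```

```text
41.4667
[112.2 251.2] 26.0
[378.6 216.5] 19.9
[110.5 188.5] 25.1
[312.5  68.5] 26.3
expect [[112.59198142 251.3074647 ]]
expect [[109.89506269 187.69264467]]
tray expect [[378.99942845 215.9490498 ]]
```

View pics/e_s.png

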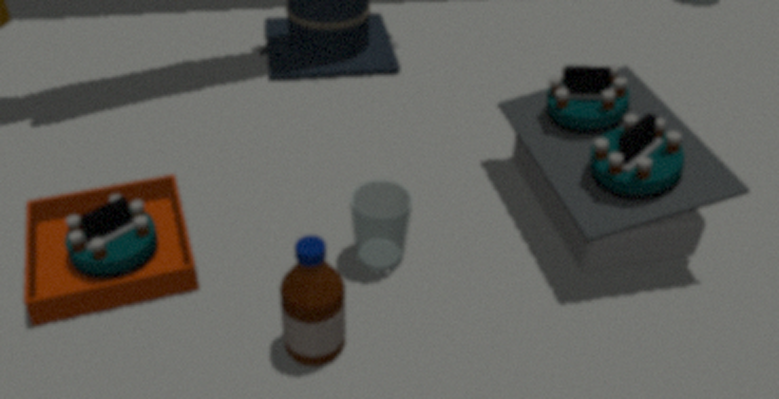

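View pics/e_t.png

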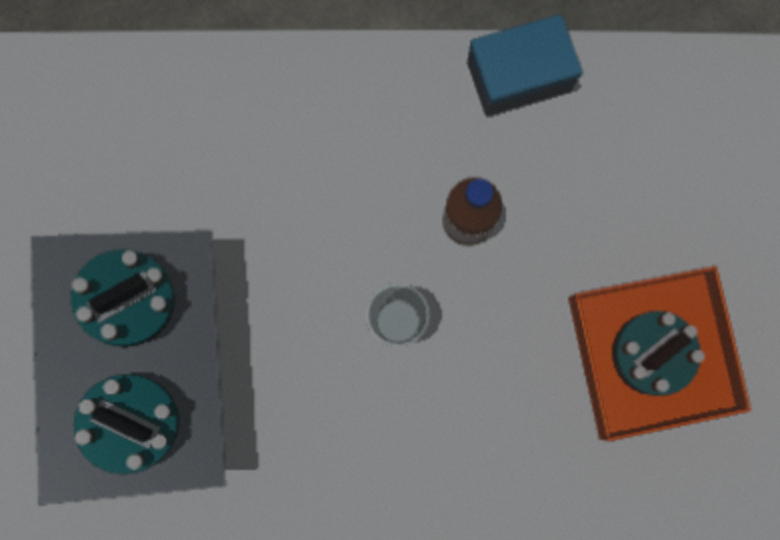

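Two carriers stand side by side on the platform, at top-camera pixels (112,251) and (110,188). The third is upright in the tray at (379,216). All are within 1 px of where I expected them, and the bottle and beaker haven't moved.

Run:
```python
from h import *
b=cv2.cvtColor(r.read_camera("top"),cv2.COLOR_RGB2BGR)
print(r.get_time_s()); r.hand_in()
```

```text
41.5167
the job is handed in; nothing more can be done
```

The job is done and handed in at 41.5 s. The slick carrier is upright in the orange tray, and the two that grip stand side by side on the tilted platform, 70 mm either side of its centre.

- **Finding the slick one:** I dragged each carrier about 6 cm before lifting it.

| Carrier (start position) | Weight | Drag (friction estimate) | Result |
|---|---|---|---|
| Near right, by the tray | 5.5 N | about 0 | slick |
| Near left, by the platform | 7.7 N | 0.44–0.59 | grips |
| Far left | 7.6 N | 0.45–0.54 | grips |

- **Repeat drag:** I set the slick one back down and dragged it another 3 cm. The force never changed by 3 N, with about 11 N pressing down.
- **Last check:** the final pictures show all three upright and within about 1 px of where I meant to put them. The bottle and beaker look unmoved. The gripper was open and well clear.
- **What went less well:** the near-left carrier jammed briefly at the start of its drag, reaching about 41 N sideways and 62 N vertically at the wrist, under the 120 N limit. It then slid freely. I eased the downward pressure for the last carrier, and it dragged cleanly.

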